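# Turn a circuit card over and slide it under the easel's sprung clips

## Robot

A 6-joint arm with a two-finger parallel gripper is mounted at the origin on a cart in front of the work surface, level with it; the furniture and walls round the work are solid. World frame = base frame: x ahead of the robot, y to its left, z up, the work surface at z = 0. Lengths are in m, angles in rad, forces in N, time in s.
With the tool pointing down it reaches from about 0.4 to 0.825 m from the base axis. Payload 7 kg.
Tool frame: the origin (TCP) lies on the centre line of the jaws, within the pads' length; the fingertips stand tip_reach ahead of it and the grasp point (between the pads) is the TCP (tip_reach is the distance from the TCP to the fingertips, in m); z points along the fingers, y is the line along which they close (so a half turn about z gives the same grasp; the last joint's range is limited). The gripper opens to 88 mm and grips with 3 to 60 N. Pads are 19 mm wide; open, the fingers measure 130 mm over their backs; the gripper's body (78 mm by 193 mm) begins 47 mm behind the grasp point.
Start: joints at [-1.017, 0.359, 0.012, 0, -1.224, -0.288], TCP at [0.177, -0.651, 0.246] pointing down, gripper open.
Joint ranges: [-3.07, 3.07], [-1.43, 2.12], [-1.02, 1.25], [-3.03, 1.67], [-3.05, -0], [-3.03, 3.03]. Speed limits (rad/s): [2.39, 2.39, 3.01, 3.14, 3.14, 3.14].

## Interface

Orientations are given as [roll, pitch, yaw] about the fixed x, y, z axes, in that order (R = Rz(yaw) Ry(pitch) Rx(roll)).
In Python, from station import get_state, grab_frame, calibration, job_done, find_in, mark_of, tip_reach gives the robot as it stands.
- The arm moves only by the shell command python3 -m handwheel 'ROWS' [OPENING] [FORCE]. ROWS is JSON, a list of rows, each an object with "delta_pos": the shift along the world's x, y, z in units of 30 mm (1.0 is 30 mm), a list of three; "dr": the turn, a rotation vector about the world's x, y, z in degrees, a list of three. In form: [{"delta_pos": [tx, ty, tz], "dr": [rx, ry, rz]}, ...]. A call has 1 to 10 rows; each row shifts and turns the commanded pose from where the row before left it; what a row does not reach is not made up. A row lasts 1/10 s, in which the tool goes at most 50 mm and 8.59 degrees, less where a joint would pass 70% of its speed; a pose out of reach is approached as far as the arm can. A call is refused whole if a number of a shift passes 1 or a number of a turn 8.59, either way. A call with a gripper value outside its range is refused whole. OPENING is the closure, from -1 (fully open) to 1 (shut), set as the call begins (- or left out, the last holds). The fingers move at their own pace and stop on an object; FORCE is the grip in N (left out, the last holds). Time passes only in rows, so rows that do not move let the fingers close. It gives the time, the measured TCP pose, the force, the opening and the grip force at its end, in the units of the state.
- get_state(): the state, without advancing time (a new reading comes with each control period).
- grab_frame(name): name is "scene" or "top"; returns the picture (480x640x3 uint8, red, green, blue); there is no depth.
- calibration(name): a dict with "fx", "fy", "cx", "cy" (pixels), "k1" (the pictures are not rectified: a ray, as slopes to the right and down, at radius r is drawn at 1 + k1 r^2 times it, then the intrinsics apply), "extrinsics" (4x4, takes a point from world to camera coordinates). Camera axes: x right, y down, z forward; pixel columns grow to the right and rows downward; lengths in m; the calibration is good to about 2 mm. A picture is of the moment at which its call begins. calibration takes no time and is no camera call.
- job_done(): hands the job in; it is judged then, once.
Trained networks look in the newest picture that a camera, given by its name, has taken for a name from the list of things; names that differ only in an ending like _2 or _b are one class to them, and where a whole thing is asked for, a point or a joint stands for the part that bears it (a point fixed in the world has none). Each returns a list of dicts, best first, with "conf" (0 to 1); they miss things now and then, are a little off and sometimes report something else, mostly with a low value. They report only what shows in the picture. A call takes as long as a camera call.
- find_in(camera, query): "location" ([column, row] in pixels, amid what is visible of it).
- mark_of(camera, query): "location" ([column, row] in pixels: a listed point, or the origin of a listed thing).
The state is a dict: "t": time; "q": joint angles; "qd": joint speeds; "joint_efforts": joint torques, N m; "eef_pos": TCP position; "ee_rot": TCP orientation; "force": force on the tool from outside, world axes, zero at the start; "moment": the same for the moment, N m; "width": finger opening in m; "gripper_force": force on a finger pad.
Only numpy, scipy, OpenCV 4.12 (cv2) and the standard library are available. Lean on these libraries where they do the work, as an engineer would, in place of code of your own. Each camera call takes 0.05 s, during which the arm holds its last target. There are 200 camera calls.

## Task

Take the circuit card out of the plain sloping rack by its metal grip bar, turn it over so that its bare solder face is up, and slide it down the rails of the soldering easel, under the two sprung wire clips, until its lower edge is fully home against the bottom stop and both clips have snapped down into the card's side notches. Then let go of it.

Things in the scene. Friction and masses are not known exactly. Their poses are not given: they have to be found in the camera images.
- card_grip (a point): Centre of the aluminium grip bar along the card's upper edge: 64 mm wide, 20 mm tall (along the card), 10 mm thick, centred on the board's thickness; pinch it across the 10 mm. It stands clear above the rails of both stands, and no component is within 20 mm below it. Axes: x up the card (from foot edge to bar), y across, z straight out of the component face.
- card_mid (a point): Middle of the card, same axes: a green board 112 mm long, 100 wide, 4 thick, about 0.15 kg, loose. One face has components up to 11 mm tall; the other is the flat solder face. Each long side has a notch 12 mm deep and 20 long, beginning 20 mm above the foot edge; the outline is the same either face up. It starts leaning in the rack, component face up, bar at the top, foot edge on the stop.
- card_foot (a point): Middle of the card's foot edge (opposite the bar), half-way through the board's 4 mm; 56 mm from card_mid and 114 mm from card_grip along the card; same axes.
- rack_deck: Plain sloping rack without clips, fixed: two aluminium rails 75 mm long, open between, with side fences and a bottom stop 7 mm high: take the card out up the slope. Origin: middle of the stop's face at rail-top level, where a card's foot edge rests. x up the slope, 25 degrees from vertical (its top leans away, to the far right), z straight out of the slope (up, to the near left), y across.
- easel_deck: Soldering easel, fixed: like the rack but with two sprung wire clips, slope 35 degrees from vertical. Origin: middle of the bottom stop's face at rail-top level; x up the slope, z straight out of it, y across. A home card has its foot edge here with its underside on the rails (card_foot 2 mm out along z). It is open between and below the rails (40 mm), so components may hang through.
- easel_mouth (a point): Mouth of the easel's side fences, 62 mm up the slope from the stop, at rail-top level; same axes as easel_deck. The fences (flared at the mouth, 7 mm high) leave 2 mm each side of the card. The clips' turned-up ends reach 47 mm up the slope and leave an 8 mm high opening: set the foot edge on or just over the rails at the mouth, then slide down the slope under the clips.
- clip_a (a joint): Angle (rad) of the sprung wire clip over the rail at y = -44.5 mm of easel_deck. Its nose presses 27 mm up the slope from the stop, 1 mm above the rail. 0 is down (at the start, and again when snapped into the card's notch); about 0.08 while the nose rides on the board. Pushing the card under both clips takes about 7 to 20 N.
- clip_b (a joint): The same for the clip over the rail at y = +44.5 mm of easel_deck.

How it is judged:
By the outcome, as a careful person would: the job done as asked, in the order asked, and still so for the second after the job is handed in, with the robot touching nothing.
It also fails if it takes over 45 s, if anything falls off the work surface, if the arm or the gripper's body presses on something with over 40 N, if the wrist force passes 120 N, or if a joint passes its speed limit or range.

## Working session

There is one attempt and no reset: what is moved stays moved. The work goes in short steps, Python scripts to look and compute and a shell command to move; the robot and the scene stay as the last step left them, time stands still between calls to the robot, and variables do not carry over. Pictures are saved under pics/ and viewed, at most 10 in all, crops included, and the job is handed in when it is done.

```bash
mkdir -p pics
cat > h.py <<'E'
import numpy as np, cv2
from scipy.spatial.transform import Rotation as R
from station import *
def cam(n):
    c=calibration(n); K=np.array([[c['fx'],0,c['cx']],[0,c['fy'],c['cy']],[0,0,1.]])
    return K,np.array([c['k1'],0,0,0,0.]),np.array(c['extrinsics'])
def tri(p):  # {cam:px} -> world, residual
    A=[];b=[]
    S=np.zeros((3,3));v=np.zeros(3);L=[]
    for n,px in p.items():
        K,d,E=cam(n)
        u=cv2.undistortPoints(np.array([[px]],float),K,d)[0,0]
        dr=E[:3,:3].T@np.array([u[0],u[1],1]);dr/=np.linalg.norm(dr);o=-E[:3,:3].T@E[:3,3]
        M=np.eye(3)-np.outer(dr,dr);S+=M;v+=M@o;L.append((M,o))
    x=np.linalg.solve(S,v);return x,[np.linalg.norm(M@(x-o)) for M,o in L]
def proj(n,P):
    K,d,E=cam(n);return cv2.projectPoints(np.atleast_2d(np.array(P,float)),cv2.Rodrigues(E[:3,:3])[0],E[:3,3],K,d)[0][:,0]
E
python3 - <<'E'
from h import *
print(tip_reach, get_state())
for n in('scene','top'):
    cv2.imwrite(f'pics/{n}0.png',grab_frame(n)[:,:,::-1]); print(n,np.round(cam(n)[2],3).tolist(),cam(n)[0][0,0],cam(n)[1][0])
N=['card_grip','card_mid','card_foot','rack_deck','easel_deck','easel_mouth','clip_a']
D={n:{q:mark_of(n,q) for q in N} for n in('scene','top')}
for q in N:
    for n in D: print(q,n,[(np.round(r['location'],1).tolist(),round(r['conf'],2)) for r in D[n][q][:3]])
    if D['scene'][q] and D['top'][q]: print('   ',*tri({n:D[n][q][0]['location'] for n in D}))
E
```

```text
0.019 {'t': 0.0, 'q': array([-1.01686990e+00,  3.59357156e-01,  1.10259620e-02, -3.58370788e-04,
       -1.22408832e+00, -2.88057097e-01]), 'qd': array([ 0.00040357,  0.00065494,  0.00111447, -0.00078108,  0.00087776,
        0.00060537]), 'joint_efforts': array([ 2.75812827e-04, -5.82719886e+01,  2.93051594e+01,  6.99706793e+00,
        7.03178113e-03, -9.70552696e-05]), 'eef_pos': array([ 0.17717695, -0.65084029,  0.24462609]), 'ee_rot': array([ 3.13994063e+00, -1.38167198e-04, -2.87584526e+00]), 'force': array([-0.70009621, -0.17638013, -0.79679918]), 'moment': array([ 0.01471004,  0.02075412, -0.01018567]), 'gripper_force': 0.0, 'width': 0.08763549502596132}
scene [[0.561, -0.828, 0.008, -0.213], [-0.396, -0.277, -0.876, 0.305], [0.727, 0.488, -0.483, 1.07], [0.0, 0.0, 0.0, 1.0]] 614.1459901378526 -0.038750660168002576
top [[-0.006, -1.0, -0.004, 0.016], [-0.996, 0.007, -0.094, 0.474], [0.094, 0.003, -0.996, 1.178], [0.0, 0.0, 0.0, 1.0]] 562.1621572196844 -0.1425719145908685Traceback (most recent call last):
  File "<stdin>", line 6, in <module>
ValueError: it knows: card_foot, card_grip, card_mid, easel_deck, easel_mouth, rack_deck
```

View pics/scene0.png

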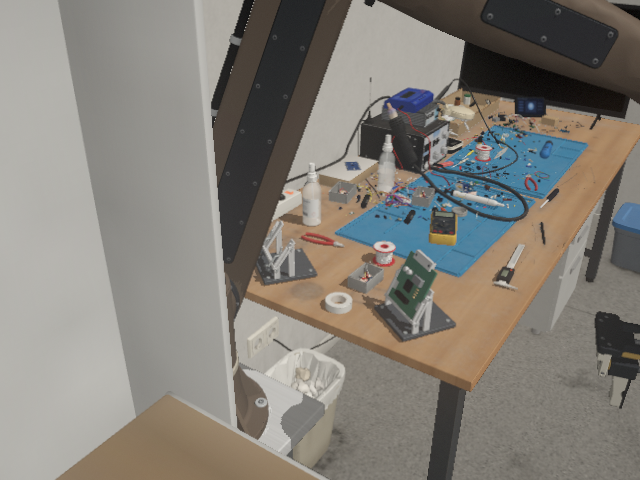

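View pics/top0.png

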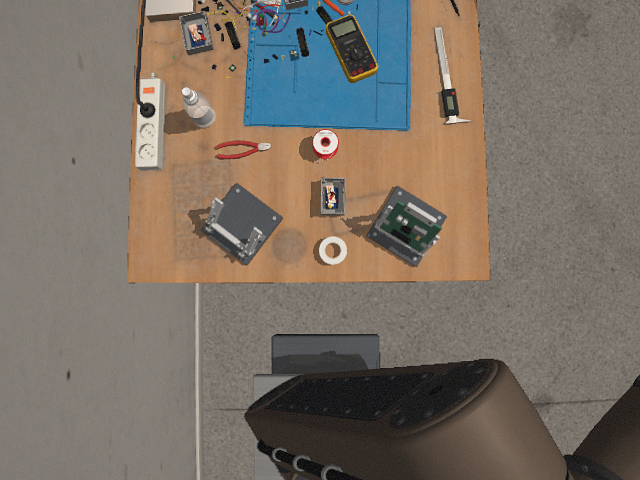

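The scene view shows the rack with the green card at about (412,285) and the easel at about (280,255). In the top view they are at about (408,225) and (238,225).

```bash
cat > m.py <<'E'
from h import *
def meas(N,k=1):
    out={}
    for n in('scene','top'):
        for _ in range(k):
            grab_frame(n)
            for q in N:
                for r in mark_of(n,q)[:2]: out.setdefault((q,n),[]).append((np.round(r['location'],1).tolist(),round(r['conf'],2)))
    for q in N:
        print(q,{n:out.get((q,n)) for n in('scene','top')})
        try: print('   ',*[np.round(v,4) for v in tri({n:max(out[(q,n)],key=lambda a:a[1])[0] for n in('scene','top')})])
        except KeyError: pass
E
python3 - <<'E'
from m import *
meas(['card_grip','card_mid','card_foot','rack_deck','easel_deck','easel_mouth'])
for n in('scene','top'):
    f=grab_frame(n)[:,:,::-1]
    a=(f[190:350,240:460],f[170:280,190:460])[n=='top']
    cv2.imwrite(f'pics/{n}1.png',cv2.resize(a,None,fx=(3.6,2.9)[n=='top'],fy=(3.6,2.9)[n=='top'],interpolation=cv2.INTER_CUBIC))
E
```

```text
card_grip {'scene': [([423.7, 256.5], 0.87), ([413.3, 284.1], 0.39)], 'top': [([423.2, 212.5], 0.66)]}
    [ 0.4803 -0.181   0.1549] [0.0038 0.0038]
card_mid {'scene': [([412.3, 282.7], 0.62), ([280.0, 236.3], 0.39)], 'top': [([405.7, 225.0], 0.76)]}
    [ 0.4655 -0.1615  0.0912] [0.0021 0.0021]
card_foot {'scene': [([402.5, 309.7], 0.63)], 'top': [([400.3, 240.5], 0.8)]}
    [ 0.4376 -0.1574  0.0369] [0.002 0.002]
rack_deck {'scene': [([402.2, 308.7], 0.68)], 'top': [([400.1, 238.1], 0.56)]}
    [ 0.442  -0.156   0.0365] [0.0006 0.0006]
easel_deck {'scene': [([269.4, 255.4], 0.67)], 'top': None}
easel_mouth {'scene': [([282.2, 234.5], 0.95)], 'top': [([236.9, 220.1], 0.7)]}
    [0.4746 0.1824 0.0963] [0.0025 0.0025]
```

View pics/scene1.png

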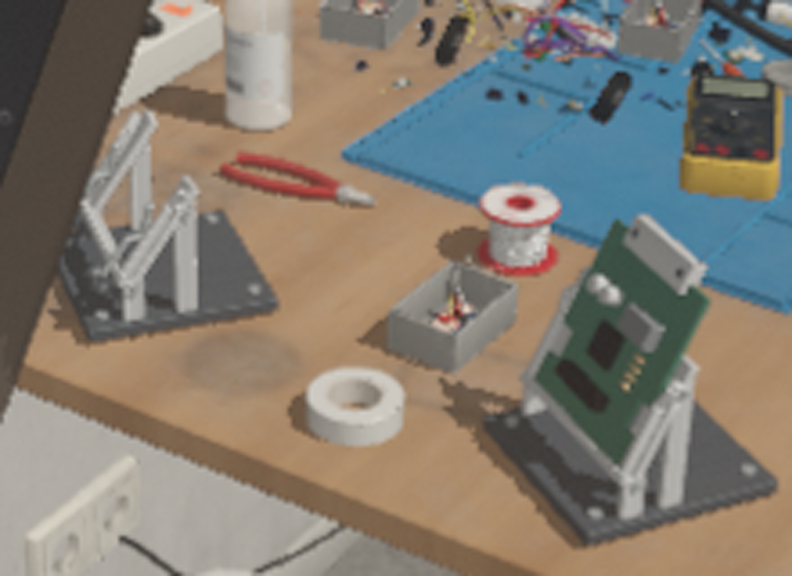

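View pics/top1.png

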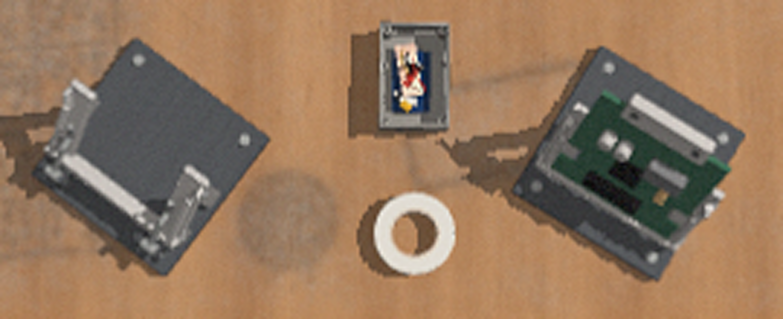

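Both crops are clear. Rack and easel rise in the same sense, to the far right. In the top crop the plate corners are at (600,47) (745,130) (660,280) (513,190) for the rack, and (137,40) (270,138) (165,275) (35,178) for the easel.

Next I fit both stand poses to the marks plus plate yaw.

```bash
cat > fit.py <<'E'
from m import *
from scipy.optimize import least_squares
def plate_yaw(c):
    P=[]
    K,d,E=cam('top')
    for px in np.array(c)/2.9+[190,170]:
        u=cv2.undistortPoints(px.reshape(1,1,2),K,d)[0,0];dr=E[:3,:3].T@[u[0],u[1],1];o=-E[:3,:3].T@E[:3,3]
        P.append((o+dr*(0.008-o[2])/dr[2])[:2])
    P=np.array(P);e=np.roll(P,-1,0)-P
    a=np.degrees(np.arctan2(e[:,1],e[:,0]));print('sides',np.linalg.norm(e,axis=1).round(4),'centre',P.mean(0).round(4))
    a=(a+90)%90-90; print(a.round(1)); return np.mean(a)
def axes(yaw,s):
    y,s=np.radians(yaw),np.radians(s);h=np.array([np.cos(y),np.sin(y),0]);z=np.array([0,0,1])
    u=np.sin(s)*h+np.cos(s)*z;n=-np.cos(s)*h+np.sin(s)*z;return np.c_[u,np.cross(n,u),n]
def fit(pts,slope,yaw0,k=3,x0=(.45,0,.04)):
    obs=[]
    for n in('scene','top'):
        for _ in range(k):
            grab_frame(n)
            for q,l in pts.items():
                for r in mark_of(n,q)[:1]:
                    if r['conf']>.4: obs.append((n,l,r['location'],q))
    def f(p):
        A=axes(p[3],slope);e=[(proj(n,p[:3]+A@np.array(l))[0]-px)/1.5 for n,l,px,_ in obs]
        return np.r_[np.ravel(e),(p[3]-yaw0)/1.]
    s=least_squares(f,[*x0,yaw0],x_scale=[.01,.01,.01,1],loss='soft_l1')
    print('pose',s.x.round(4)); 
    A=axes(s.x[3],slope)
    for q,l in pts.items():
        for n in('scene','top'):
            v=[o[2] for o in obs if o[3]==q and o[0]==n]
            if v: print(' ',q,n,len(v),'mean err',(np.mean(v,0)-proj(n,s.x[:3]+A@np.array(l))[0]).round(1),'sd',np.std(v,0).round(1))
    return s.x,A
CARD={'card_grip':(.114,0,.002),'card_mid':(.056,0,.002),'card_foot':(0,0,.002),'rack_deck':(0,0,0)}
EAS={'easel_deck':(0,0,0),'easel_mouth':(.062,0,0)}
E
python3 - <<'E'
from fit import *
yr=plate_yaw([(600,47),(745,130),(660,280),(513,190)]);ye=plate_yaw([(137,40),(270,138),(165,275),(35,178)])
x,A=fit(CARD,25,yr,2); g=x[:3]+A@[.114,0,.002]
u,v,n=A.T;print('grip',g.round(4),'u',u.round(3),'n',n.round(3))
T=np.c_[np.cross(n,-u),n,-u]
s=get_state();Rc=R.from_euler('xyz',s['ee_rot'])
for sg in(1,-1):
    T=np.c_[np.cross(sg*n,-u),sg*n,-u];rv=(R.from_matrix(T)*Rc.inv()).as_rotvec(degrees=True);print(sg,'rotvec',rv.round(2),'rpy',R.from_matrix(T).as_euler('xyz').round(3))
print('pre shift/30mm',((g+.08*u-s['eef_pos'])/.03).round(2))
fit(EAS,35,ye,2,(.44,.2,.04))
print(get_state()['t'])
E
```

```text
sides [0.1256 0.1302 0.1281 0.1266] centre [ 0.4706 -0.1754]
[-30.3 -30.9 -32.  -32. ]
sides [0.1254 0.1284 0.1225 0.1288] centre [0.476  0.1822]
[-36.7 -37.5 -36.5 -36.3]
pose [  0.4416  -0.1556   0.0434 -29.2616]
  card_grip scene 2 mean err [-1.7 -2.7] sd [0.1 0.5]
  card_grip top 2 mean err [-0.9 -1.2] sd [0.5 1.8]
  card_mid scene 2 mean err [1.8 0.1] sd [0.4 1.5]
  card_mid top 2 mean err [-3.4 -0.6] sd [1.1 0.4]
  card_foot scene 2 mean err [1.6 1.7] sd [0.6 0.2]
  card_foot top 2 mean err [2.1 1.9] sd [0.4 0.2]
  rack_deck scene 2 mean err [-1.6  0.7] sd [0.1 1.8]
  rack_deck top 2 mean err [ 1.5 -0.3] sd [1.  0.6]
grip [ 0.482  -0.1782  0.1475] u [ 0.369 -0.207  0.906] n [-0.791  0.443  0.423]
1 rotvec [20.23 15.8  44.77] rpy [ 2.705  0.    -2.082]
-1 rotvec [ -19.51   24.98 -131.87] rpy [-2.705  0.     1.06 ]
pre shift/30mm [11.14 15.22 -0.85]
pose [  0.4511   0.2053   0.041  -36.7577]
  easel_deck scene 2 mean err [ 0.7 -0.9] sd [0.8 1.5]
  easel_deck top 2 mean err [ 1.3 -2.4] sd [1.2 1.9]
  easel_mouth scene 2 mean err [-4.6  0.3] sd [1.4 0.3]
  easel_mouth top 2 mean err [-0.6  0.6] sd [3.  0.6]
2.8
```

```bash
R1='' ; python3 -m handwheel '[{"delta_pos":[0.7,0.95,0.1],"dr":[1.25,1,2.7]},{"delta_pos":[0.7,0.95,0.1],"dr":[1.25,1,2.7]},{"delta_pos":[0.7,0.95,0],"dr":[1.25,1,2.7]},{"delta_pos":[0.7,0.95,0],"dr":[1.25,1,2.7]},{"delta_pos":[0.7,0.95,0],"dr":[1.25,1,2.7]},{"delta_pos":[0.7,0.95,0],"dr":[1.25,1,2.7]},{"delta_pos":[0.7,0.95,0],"dr":[1.25,1,2.7]},{"delta_pos":[0.7,0.95,0],"dr":[1.25,1,2.7]}]' 0 20
python3 -m handwheel '[{"delta_pos":[0.7,0.95,0],"dr":[1.25,1,2.7]},{"delta_pos":[0.7,0.95,0],"dr":[1.25,1,2.7]},{"delta_pos":[0.7,0.95,0],"dr":[1.25,1,2.7]},{"delta_pos":[0.7,0.95,0],"dr":[1.25,1,2.7]},{"delta_pos":[0.7,0.95,0],"dr":[1.25,1,2.7]},{"delta_pos":[0.7,0.95,0],"dr":[1.25,1,2.7]},{"delta_pos":[0.7,0.95,0],"dr":[1.25,1,2.7]},{"delta_pos":[0.7,0.95,0],"dr":[1.25,1,2.7]},{"delta_pos":[0,0,0],"dr":[0,0,0]},{"delta_pos":[0,0,0],"dr":[0,0,0]}]'
cat >> fit.py <<'E'
def tgt(yaw,slope,sg,p):
    u,v,n=axes(yaw,slope).T;T=np.c_[np.cross(sg*n,-u),sg*n,-u];s=get_state();Rc=R.from_euler('xyz',s['ee_rot'])
    print('need shift/30mm',((p-s['eef_pos'])/.03).round(3),'rotvec',(R.from_matrix(T)*Rc.inv()).as_rotvec(degrees=True).round(2),'q',s['q'].round(3),'t',s['t'])
E
python3 - <<'E'
from fit import *
A=axes(-31,25)
x,A=fit(CARD,25,-31,2)
print(x[:3]+A@[.114,0,.002])
A=axes(-31,25)
tgt(-31,25,1,x[:3]+A@[.118,0,.002])
for n in('scene','top'):
    f=grab_frame(n)[:,:,::-1]
    c=proj(n,[.475,-.18,.13])[0].astype(int)
    a=f[max(0,c[1]-60):c[1]+60,c[0]-70:c[0]+70]
    cv2.imwrite(f'pics/{n}2.png',cv2.resize(a,None,fx=4,fy=4,interpolation=cv2.INTER_CUBIC))
a=np.hstack([cv2.imread(f'pics/{n}2.png') for n in('scene','top')]);cv2.imwrite('pics/both2.png',cv2.resize(a,(800,int(a.shape[0]*800/a.shape[1]))))
E
```

```text
t: 3.6
eef_pos: [0.346, -0.4221, 0.2518]
ee_rot: [2.924, -0.048, -2.49]
force: [0.6, -0.1, -0.4]
width: 0.0438
gripper_force: 0.0
t: 4.6
eef_pos: [0.5138, -0.1946, 0.2511]
ee_rot: [2.705, -0.011, -2.105]
force: [-0.4, -0.0, 0.8]
width: 0.0439
gripper_force: 0.0
pose [  0.36    -0.1954   0.1005 -30.7169]
  card_grip scene 2 mean err [-2.8 -0.2] sd [0.9 1.3]
  card_mid scene 2 mean err [ 1.3 -1.3] sd [0.4 1.2]
  card_foot scene 2 mean err [1.6 1.2] sd [1.  0.2]
  rack_deck scene 1 mean err [-1.6 -0.3] sd [0. 0.]
[ 0.39990411 -0.21904646  0.20465323]
need shift/30mm [-3.735 -0.829 -1.442] rotvec [ 0.54 -0.32 -0.28] q [-0.122  0.414  0.1   -0.162 -1.663 -0.398] t 5.6
```

View pics/both2.png

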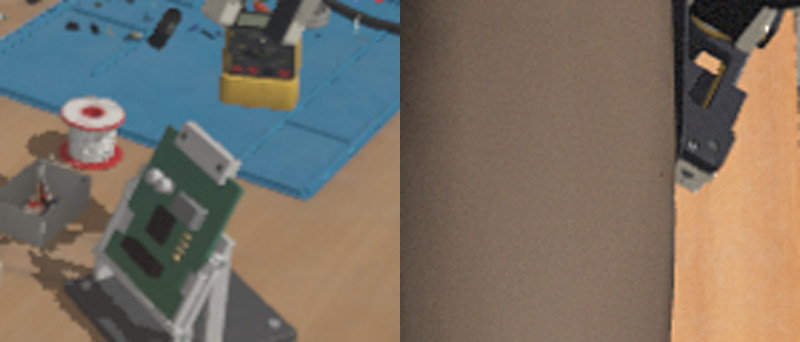

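The scene half shows the card undisturbed, with its bar at about (210,150). The open fingers hover above it, at the top right. The arm blocks the top camera, so I refine the card pose on the saved first pictures by edge matching.

```bash
cat > edge.py <<'E'
from fit import *
def seg(a,b,k=25): return np.linspace(a,b,k)
def loop(c): return np.vstack([seg(c[i],c[(i+1)%len(c)]) for i in range(len(c))])
t=.004
board=loop(np.array([(0,-.05,t),(.02,-.05,t),(.02,-.038,t),(.04,-.038,t),(.04,-.05,t),(.112,-.05,t),(.112,.05,t),(.04,.05,t),(.04,.038,t),(.02,.038,t),(.02,.05,t),(0,.05,t)])) 
bar=np.vstack([loop(np.array([(.104,-.032,.007),(.124,-.032,.007),(.124,.032,.007),(.104,.032,.007)])),loop(np.array([(.124,-.032,.007),(.124,.032,.007),(.124,.032,-.003),(.124,-.032,-.003)]))])
board=board[(board[:,0]>.045)]
W=np.vstack([board,bar])
def dts(files):
    D={}
    for n,f in files.items():
        im=cv2.GaussianBlur(cv2.resize(cv2.imread(f),None,fx=2,fy=2,interpolation=cv2.INTER_CUBIC),(0,0),1.2)
        D[n]=cv2.distanceTransform(255-cv2.Canny(im,40,90),cv2.DIST_L2,5)/2
    return D
from scipy.ndimage import map_coordinates
def refine(W,D,x0,slope,sig=(.006,.006,.006,1.5)):
    x0=np.array(x0,float)
    def f(p):
        A=axes(p[3],slope);r=[]
        for n in D:
            px=proj(n,p[:3]+W@A.T)*2+.5
            r.append(np.minimum(map_coordinates(D[n],[px[:,1],px[:,0]],order=1,mode='nearest'),6))
        return np.r_[np.concatenate(r),(p-x0)/sig]
    best=None
    rng=np.random.default_rng(0)
    for i in range(40):
        s=least_squares(f,x0+rng.normal(size=4)*[.004,.004,.004,1.2],x_scale=[.003,.003,.003,.7],diff_step=1e-3,loss='soft_l1')
        if best is None or s.cost<best.cost: best=s
    print('refined',best.x.round(4),'cost',best.cost,'rms',np.abs(best.fun[:-4]).mean());return best.x
E
python3 - <<'E'
from edge import *
D=dts({n:f'pics/{n}0.png' for n in('scene','top')})
x=refine(W,D,[.4416,-.1556,.0434,-31],25)
for n in D: refine(W,{n:D[n]},x,25)
A=axes(x[3],25);print('grip',(x[:3]+A@[.114,0,.002]).round(4))
ims=[]
for n in D:
    im=cv2.resize(cv2.imread(f'pics/{n}0.png'),None,fx=4,fy=4,interpolation=cv2.INTER_CUBIC)
    for p in proj(n,x[:3]+W@A.T)*4+1.5: cv2.circle(im,tuple(int(v) for v in p),0,(0,0,255),2)
    c=proj(n,[.47,-.175,.1])[0].astype(int)*4;ims.append(im[c[1]-220:c[1]+220,c[0]-200:c[0]+200])
cv2.imwrite('pics/ov.png',np.hstack(ims))
E
```

```text
Traceback (most recent call last):
  File "edge.py", line 27, in refine
    s=least_squares(f,x0+rng.normal(size=4)*[.004,.004,.004,1.2],x_scale=[.003,.003,.003,.7],diff_step=1e-3,loss='soft_l1')
  File "edge.py", line 21, in f
    px=proj(n,p[:3]+W@A.T)*2+.5
       ~~~~^^^^^^^^^^^^^^^
  File "h.py", line 17, in proj
    K,d,E=cam(n);return cv2.projectPoints(np.atleast_2d(np.array(P,float)),cv2.Rodrigues(E[:3,:3])[0],E[:3,3],K,d)[0][:,0]
          ~~~^^^
  File "h.py", line 5, in cam
    c=calibration(n); K=np.array([[c['fx'],0,c['cx']],[0,c['fy'],c['cy']],[0,0,1.]])
ValueError: time passes only in moves, steps and waits
```

Too many calibration calls, so I cache the calibration.

```bash
sed -i 's/^def cam(n):/import functools\n@functools.cache\ndef cam(n):/' h.py
cat > run1.py <<'E'
from edge import *
D=dts({n:f'pics/{n}0.png' for n in('scene','top')})
x=refine(W,D,[.4416,-.1556,.0434,-31],25)
for n in D: refine(W,{n:D[n]},x,25)
A=axes(x[3],25);print('grip',(x[:3]+A@[.114,0,.002]).round(4))
tgt(x[3],25,1,x[:3]+A@[.118,0,.002])
ims=[]
for n in D:
    im=cv2.resize(cv2.imread(f'pics/{n}0.png'),None,fx=4,fy=4,interpolation=cv2.INTER_CUBIC)
    for p in proj(n,x[:3]+W@A.T)*4+1.5: cv2.circle(im,tuple(int(v) for v in p),0,(0,0,255),2)
    c=proj(n,[.47,-.175,.1])[0].astype(int)*4;ims.append(im[c[1]-220:c[1]+220,c[0]-200:c[0]+200])
cv2.imwrite('pics/ov.png',np.hstack(ims))
E
python3 run1.py
```

```text
refined [  0.4405  -0.1553   0.0402 -31.455 ] cost 80.41603000062942 rms 0.40864275356843155
refined [  0.4439  -0.1536   0.0376 -30.8074] cost 49.65890344613335 rms 0.4938205182582408
refined [  0.4415  -0.1563   0.0342 -32.0613] cost 25.235131644576345 rms 0.297409834691179
grip [ 0.48   -0.1795  0.1444]
need shift/30mm [-1.06   0.496 -3.452] rotvec [ 0.54 -0.32 -0.74] q [-0.122  0.414  0.1   -0.162 -1.663 -0.398] t 5.7
```

View pics/ov.png

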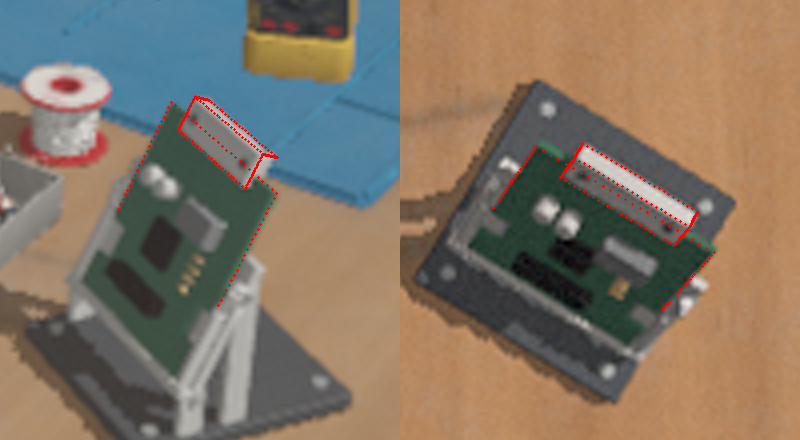

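The overlay matches board and bar within about a pixel in both views, with the bar centre at (228,142) in the left half and (632,193) in the right. Descending along the card.

```bash
python3 -m handwheel '[{"delta_pos":[-0.1,-0.1,-1],"dr":[0.5,-0.3,-0.7]},{"delta_pos":[-0.16,0.1,-0.41],"dr":[0,0,0]},{"delta_pos":[-0.16,0.1,-0.41],"dr":[0,0,0]},{"delta_pos":[-0.16,0.1,-0.41],"dr":[0,0,0]},{"delta_pos":[-0.16,0.1,-0.41],"dr":[0,0,0]},{"delta_pos":[-0.16,0.1,-0.41],"dr":[0,0,0]},{"delta_pos":[-0.16,0.1,-0.41],"dr":[0,0,0]},{"delta_pos":[0,0,0],"dr":[0,0,0]},{"delta_pos":[0,0,0],"dr":[0,0,0]}]'
python3 - <<'E'
from edge import *
x=np.array([0.4405,-0.1553,0.0402,-31.455]);tgt(x[3],25,1,x[:3]+axes(x[3],25)@[.118,0,.002])
E
```

```text
t: 6.6
eef_pos: [0.4815, -0.1804, 0.1478]
ee_rot: [2.705, -0.001, -2.119]
force: [-0.2, 0.1, -0.2]
width: 0.0435
gripper_force: 0.0
need shift/30mm [-0.002 -0.001  0.006] rotvec [ 0.06 -0.03 -0.06] q [-0.113  0.442 -0.101 -0.18  -1.43  -0.374] t 6.6
```

```bash
Z='{"delta_pos":[0,0,0],"dr":[0,0,0]}'; python3 -m handwheel '[{"delta_pos":[0,0,0],"dr":[0,0,0]},{"delta_pos":[0,0,0],"dr":[0,0,0]},{"delta_pos":[0,0,0],"dr":[0,0,0]},{"delta_pos":[0,0,0],"dr":[0,0,0]},{"delta_pos":[0,0,0],"dr":[0,0,0]}]' 1 8
python3 -m handwheel '[{"delta_pos":[0,0,0],"dr":[0,0,0]},{"delta_pos":[0,0,0],"dr":[0,0,0]}]' 1 55
```

```text
t: 7.1
eef_pos: [0.4816, -0.1804, 0.1479]
ee_rot: [2.706, -0.001, -2.119]
force: [2.2, -1.5, -0.7]
width: 0.0106
gripper_force: 8.1
t: 7.3
eef_pos: [0.4817, -0.1804, 0.1478]
ee_rot: [2.706, -0.001, -2.119]
force: [0.7, -0.1, 0.3]
width: 0.0096
gripper_force: 55.0
```

```bash
python3 -m handwheel '[{"delta_pos":[0.18,-0.11,0.45],"dr":[0,0,0]},{"delta_pos":[0.18,-0.11,0.45],"dr":[0,0,0]},{"delta_pos":[0.18,-0.11,0.45],"dr":[0,0,0]},{"delta_pos":[0.18,-0.11,0.45],"dr":[0,0,0]},{"delta_pos":[0.18,-0.11,0.45],"dr":[0,0,0]},{"delta_pos":[0.18,-0.11,0.45],"dr":[0,0,0]},{"delta_pos":[0,0,0.9],"dr":[0,0,0]},{"delta_pos":[0,0,0.9],"dr":[0,0,0]},{"delta_pos":[0,0,0.9],"dr":[0,0,0]},{"delta_pos":[0,0,0.9],"dr":[0,0,0]}]'
cat > ov2.py <<'E'
from edge import *
import sys
def show(x,slope,f,files,ctr,h=260):
    A=axes(x[3],slope)
    L=[((0,-.05,0),(0,.05,0)),((0,-.05,.007),(0,.05,.007)),((0,-.0445,0),(.075,-.0445,0)),((0,.0445,0),(.075,.0445,0)),((.062,-.052,0),(.062,-.052,.007)),((.062,.052,0),(.062,.052,.007)),((0,.052,.007),(.062,.052,.007)),((0,-.052,.007),(.062,-.052,.007))]
    ims=[]
    for n in files:
        im=cv2.resize(cv2.imread(files[n]),None,fx=6,fy=6,interpolation=cv2.INTER_CUBIC)
        raw=im.copy()
        for a,b in L:
            for p in proj(n,x[:3]+seg(np.array(a),np.array(b),22)@A.T)*6+2.5: cv2.circle(im,tuple(int(v) for v in p),0,(0,0,255),3)
        c=(proj(n,ctr)[0]*6).astype(int);ims.append(np.vstack([k[c[1]-h//1:c[1]+h,max(0,c[0]-300):c[0]+300] for k in (raw,im)])); print(n,'crop origin',max(0,c[0]-300)/6,(c[1]-h)/6)
    o=np.hstack(ims);s=min(800/o.shape[1],600/o.shape[0]);print(s);cv2.imwrite(f,cv2.resize(o,None,fx=s,fy=s,interpolation=cv2.INTER_AREA))
E
python3 - <<'E'
from ov2 import *
show([.4511,.2053,.041,-36.8],35,'pics/ov2.png',{n:f'pics/{n}0.png' for n in('scene','top')},[.475,.183,.06])
E
```

```text
t: 8.3
eef_pos: [0.5137, -0.1999, 0.3374]
ee_rot: [2.705, -0.001, -2.119]
force: [0.4, -0.7, -1.5]
width: 0.0097
gripper_force: 55.0
scene crop origin 233.5 204.33333333333334
top crop origin 188.16666666666666 179.0
0.5769230769230769
```

View pics/ov2.png

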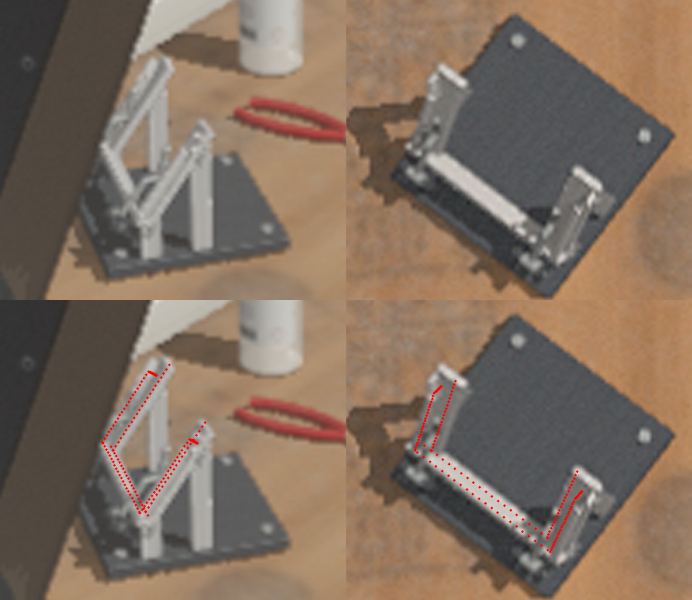

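The raw crop shows the easel's rail ends at about (206,126) and (164,62) in the scene half, and (452,376) and (587,478) in the top half. The model sits about 2 mm too far to +y of the easel, and plate symmetry says the same. I shift it and take z = 0.040, as for the rack.

```bash
cat > easel.py <<'E'
from edge import *
X=np.array([.4499,.2037,.040,-36.8])
A=axes(X[3],35)
def card():  # foot position & card attitude in easel frame from tool
    s=get_state();T=R.from_euler('xyz',s['ee_rot']).as_matrix()
    f=s['eef_pos']+.118*T[:,2]
    print('foot mm',(1e3*A.T@(f-X[:3])).round(2),'F easel',(A.T@s['force']).round(1),'tilt',(R.from_matrix(A.T@np.c_[-T[:,2],np.cross(T[:,1],-T[:,2]),T[:,1]])).as_rotvec(degrees=True).round(1),'t',s['t'],'w',s['width'])
E
python3 - <<'E'
from easel import *
tgt(X[3],35,-1,X[:3]+A@[.118+.090,0,.008]); print(get_state()['q'])
print('mm->rows units u,v,n', (A.T/30).round(4))
E
```

```text
need shift/30mm [ 0.884 11.203 -4.082] rotvec [ 72.72 -49.2  151.8 ] q [-0.136  0.375  0.24  -0.176 -1.836 -0.424] t 8.3
[-0.13644026  0.37538914  0.24015179 -0.17593432 -1.83622782 -0.42388033]
mm->rows units u,v,n [[ 0.0153 -0.0115  0.0273]
 [ 0.02    0.0267 -0.    ]
 [-0.0219  0.0164  0.0191]]
```

```bash
python3 -m handwheel '[{"delta_pos":[0.04,0.47,0],"dr":[3.03,-2.05,6.325]},{"delta_pos":[0.04,0.47,0],"dr":[3.03,-2.05,6.325]},{"delta_pos":[0.04,0.47,0],"dr":[3.03,-2.05,6.325]},{"delta_pos":[0.04,0.47,0],"dr":[3.03,-2.05,6.325]},{"delta_pos":[0.04,0.47,0],"dr":[3.03,-2.05,6.325]},{"delta_pos":[0.04,0.47,0],"dr":[3.03,-2.05,6.325]},{"delta_pos":[0.04,0.47,0],"dr":[3.03,-2.05,6.325]},{"delta_pos":[0.04,0.47,0],"dr":[3.03,-2.05,6.325]}]'
python3 -c "
from easel import *
tgt(X[3],35,-1,X[:3]+A@[.118+.090,0,.008])"
```

```text
t: 9.1
eef_pos: [0.5233, -0.0866, 0.3364]
ee_rot: [2.959, 0.431, -1.157]
force: [-0.6, -0.3, -1.9]
width: 0.0094
gripper_force: 55.0
need shift/30mm [ 0.563  7.425 -4.049] rotvec [ 48.33 -32.75 100.95] q [-0.02   0.325  0.21  -0.31  -1.805  0.455] t 9.1
```

```bash
python3 -m handwheel '[{"delta_pos":[0.04,0.47,0],"dr":[3.03,-2.05,6.325]},{"delta_pos":[0.04,0.47,0],"dr":[3.03,-2.05,6.325]},{"delta_pos":[0.04,0.47,0],"dr":[3.03,-2.05,6.325]},{"delta_pos":[0.04,0.47,0],"dr":[3.03,-2.05,6.325]},{"delta_pos":[0.04,0.47,0],"dr":[3.03,-2.05,6.325]},{"delta_pos":[0.04,0.47,0],"dr":[3.03,-2.05,6.325]},{"delta_pos":[0.04,0.47,0],"dr":[3.03,-2.05,6.325]},{"delta_pos":[0.04,0.47,0],"dr":[3.03,-2.05,6.325]}]'
python3 -m handwheel '[{"delta_pos":[0.04,0.45,0],"dr":[3.03,-2.05,6.325]},{"delta_pos":[0.04,0.45,0],"dr":[3.03,-2.05,6.325]},{"delta_pos":[0.03,0.45,0],"dr":[3.03,-2.05,6.325]},{"delta_pos":[0.03,0.45,0],"dr":[3.03,-2.05,6.325]},{"delta_pos":[0.03,0.45,0],"dr":[3.03,-2.05,6.325]},{"delta_pos":[0.03,0.45,0],"dr":[3.03,-2.05,6.325]},{"delta_pos":[0.03,0.45,0],"dr":[3.03,-2.05,6.325]},{"delta_pos":[0.03,0.45,0],"dr":[3.03,-2.05,6.325]},{"delta_pos":[0,0,0],"dr":[0,0,0]}]'
python3 -c "
from easel import *
tgt(X[3],35,-1,X[:3]+A@[.118+.090,0,.008])"
```

```text
t: 9.9
eef_pos: [0.5329, 0.0261, 0.3364]
ee_rot: [-2.779, 0.429, -0.023]
force: [0.4, -0.9, -2.1]
width: 0.0097
gripper_force: 55.0
t: 10.8
eef_pos: [0.5407, 0.1351, 0.336]
ee_rot: [-2.529, -0.001, 0.933]
force: [0.7, -0.0, -2.6]
width: 0.0097
gripper_force: 55.0
need shift/30mm [-0.018  0.036 -4.033] rotvec [-0.13 -0.06 -0.25] q [ 0.258  0.393  0.318 -0.491 -1.871  2.188] t 10.8
```

```bash
python3 -m handwheel '[{"delta_pos":[-0.02,0.04,-0.7],"dr":[-0.1,-0.05,-0.25]},{"delta_pos":[0,0,-0.7],"dr":[0,0,0]},{"delta_pos":[0,0,-0.7],"dr":[0,0,0]},{"delta_pos":[0,0,-0.7],"dr":[0,0,0]},{"delta_pos":[0,0,-0.7],"dr":[0,0,0]},{"delta_pos":[0,0,-0.2],"dr":[0,0,0]},{"delta_pos":[0,0,0],"dr":[0,0,0]}]'
python3 - <<'E'
from easel import *
card()
f={}
for n in('scene','top'):
    f[n]=f'pics/{n}5.png';cv2.imwrite(f[n],grab_frame(n)[:,:,::-1])
    for q in('card_foot','card_mid','card_grip','easel_deck','easel_mouth'):
        print(n,q,[(np.round(r['location'],1),round(r['conf'],2)) for r in mark_of(n,q)[:1]])
s=get_state();T=R.from_euler('xyz',s['ee_rot']).as_matrix();F=s['eef_pos']+.118*T[:,2];u=-T[:,2];c=T[:,1];v=np.cross(c,u)
C=lambda p:F+np.array(p)@np.c_[u,v,c].T
card_lines=[((0,-.05,-.002),(0,.05,-.002)),((0,-.05,.002),(0,.05,.002)),((0,-.05,-.002),(.112,-.05,-.002)),((0,.05,-.002),(.112,.05,-.002)),((.112,-.05,-.002),(.112,.05,-.002))]
ims=[]
for n in f:
    im=cv2.resize(cv2.imread(f[n]),None,fx=5,fy=5,interpolation=cv2.INTER_CUBIC)
    for a,b in card_lines:
        for p in proj(n,C(seg(np.array(a),np.array(b),22)))*5+2: cv2.circle(im,tuple(int(k) for k in p),0,(0,0,255),3)
    for a,b in [((0,-.05,0),(0,.05,0)),((0,-.0445,0),(.075,-.0445,0)),((0,.0445,0),(.075,.0445,0)),((.062,.052,0),(.062,.052,.007)),((.062,-.052,0),(.062,-.052,.007))]:
        for p in proj(n,X[:3]+seg(np.array(a),np.array(b),22)@A.T)*5+2: cv2.circle(im,tuple(int(k) for k in p),0,(255,0,255),3)
    cc=(proj(n,[.49,.17,.1])[0]*5).astype(int);ims.append(im[cc[1]-300:cc[1]+300,cc[0]-200:cc[0]+200])
cv2.imwrite('pics/ov5.png',np.hstack(ims))
E
```

```text
t: 11.5
eef_pos: [0.5399, 0.1343, 0.2249]
ee_rot: [-2.53, 0.003, 0.923]
force: [-0.1, 0.8, -1.9]
width: 0.0096
gripper_force: 55.0
foot mm [98.66 -1.59 13.07] F easel [-1.9  0.6 -0.6] tilt [179.6  -0.   -0. ] t 11.5 w 0.009616626593309944
scene card_foot [(array([290.1, 223.7]), 0.67)]
scene card_mid [(array([300.1, 199.8]), 0.57)]
scene card_grip [(array([315.8, 179.7]), 0.58)]
scene easel_deck [(array([270.4, 255.6]), 0.91)]
scene easel_mouth [(array([283.7, 235.2]), 0.69)]
top card_foot []
top card_mid []
top card_grip []
top easel_deck []
top easel_mouth []
```

View pics/ov5.png

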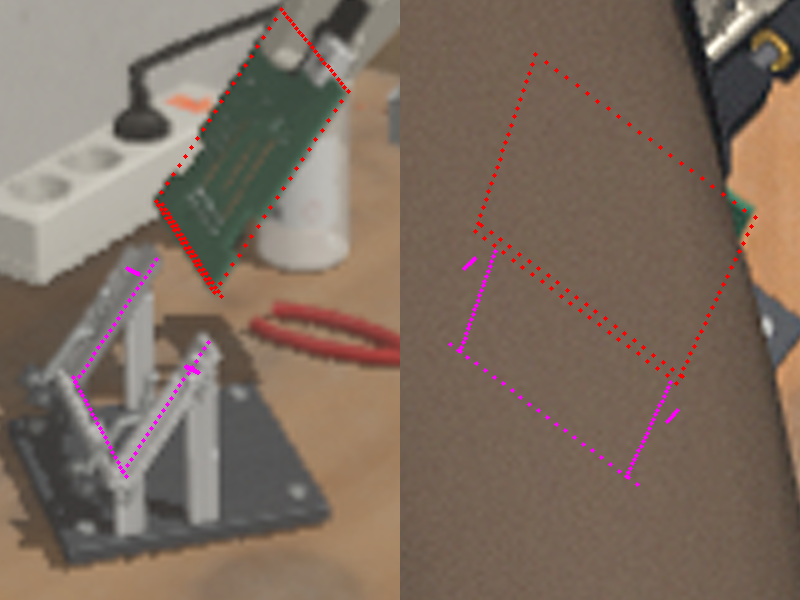

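The scene half shows the card solder face outward, lining up with its prediction, with the foot edge from (157,203) to (220,295). The easel rail ends are at about (150,255) and (213,350). One zoomed comparison settles the lateral offset.

Run:
```python
from easel import *
ims=[]
for n,f,k in(('scene','pics/scene5.png',9),('top','pics/top0.png',7)):
    im=cv2.resize(cv2.imread(f),None,fx=k,fy=k,interpolation=cv2.INTER_CUBIC)
    for ys in(-1,1):
        for a,b,col in(((0,.0445,0),(.075,.0445,0),(255,0,255)),((0,.052,.007),(.062,.052,.007),(0,255,255)),((.075,.0445,0),(.075,.052,0),(0,0,255)),((0,0,.007),(0,.05,.007),(0,255,0)),((0,0,0),(0,.05,0),(255,128,0))):
            P=(proj(n,X[:3]+(np.array([a,b])*[1,ys,1])@A.T)*k+(k-1)/2).astype(int);cv2.line(im,tuple(map(int,P[0])),tuple(map(int,P[1])),col,1)
    cc=(proj(n,[.47,.185,.065])[0]*k).astype(int);ims.append(im[cc[1]-300:cc[1]+300,cc[0]-200:cc[0]+200]);print(n,(cc-[200,300])/k)
cv2.imwrite('pics/ov6.png',np.hstack(ims))
```

```text
scene [259.33333333 213.11111111]
top [208.28571429 181.57142857]
```

View pics/ov6.png

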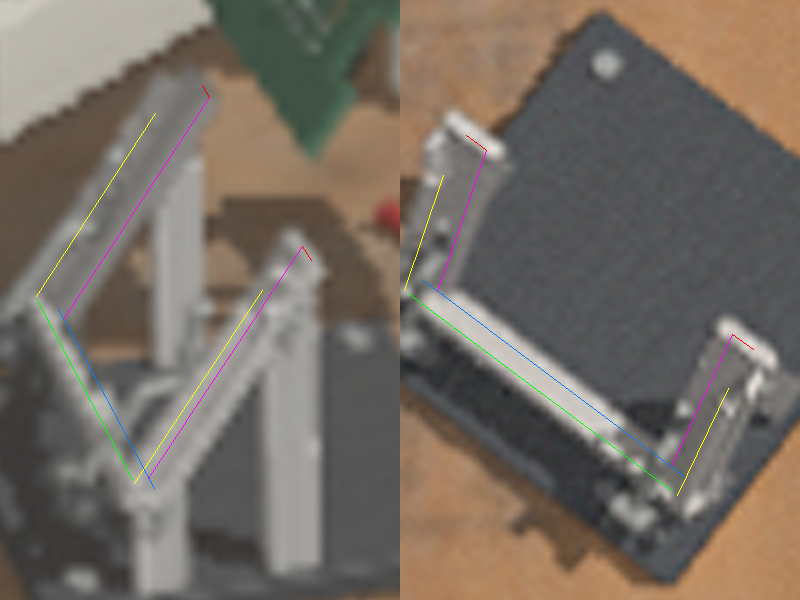

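Top half: the rail-end centres at (477,135) and (748,343) straddle the model ends symmetrically. Lateral and height agree within about 1 mm in both views. Approaching the mouth.

```bash
python3 -m handwheel '[{"delta_pos":[-0.022,0.05,-0.272],"dr":[0,0,0]},{"delta_pos":[-0.022,0.05,-0.272],"dr":[0,0,0]},{"delta_pos":[-0.076,0.057,-0.136],"dr":[0,0,0]},{"delta_pos":[-0.076,0.057,-0.136],"dr":[0,0,0]},{"delta_pos":[0,0,0],"dr":[0,0,0]}]'
python3 -c "
from easel import *
card()"
```

```text
t: 12.6
eef_pos: [0.5337, 0.1414, 0.2005]
ee_rot: [-2.531, 0.002, 0.924]
force: [0.1, -0.0, -2.4]
width: 0.0096
gripper_force: 55.0
foot mm [73.43  0.42  6.53] F easel [-1.9  0.  -1.5] tilt [ 1.797e+02 -1.000e-01 -0.000e+00] t 12.6 w 0.009600336357548932
```

```bash
python3 -m handwheel '[{"delta_pos":[-0.061,0.046,-0.109],"dr":[0,0,0]},{"delta_pos":[0.033,-0.025,-0.029],"dr":[0,0,0]},{"delta_pos":[0.033,-0.025,-0.029],"dr":[0,0,0]},{"delta_pos":[0,0,0],"dr":[0,0,0]}]'
python3 -c "
from easel import *
card()"
python3 -m handwheel '[{"delta_pos":[0.022,-0.016,-0.019],"dr":[0,0,0]},{"delta_pos":[0,0,0],"dr":[0,0,0]}]'
python3 -c "
from easel import *
card()"
python3 -m handwheel '[{"delta_pos":[0.022,-0.016,-0.019],"dr":[0,0,0]},{"delta_pos":[0,0,0],"dr":[0,0,0]}]'
python3 -c "
from easel import *
card()"
```

```text
t: 13.0
eef_pos: [0.5347, 0.1409, 0.1963]
ee_rot: [-2.532, 0.001, 0.924]
force: [0.1, 0.1, -2.4]
width: 0.0099
gripper_force: 55.0
foot mm [70.53  0.77  3.08] F easel [-2.   0.2 -1.3] tilt [ 1.798e+02 -2.000e-01  1.000e-01] t 13.0 w 0.009916560297276184
t: 13.2
eef_pos: [0.5351, 0.1406, 0.1959]
ee_rot: [-2.531, 0.001, 0.924]
force: [-1.2, 0.9, -0.1]
width: 0.0095
gripper_force: 55.0
foot mm [70.52  0.74  2.48] F easel [-1.  -0.   1.2] tilt [179.8  -0.2   0. ] t 13.2 w 0.009455589274073544
t: 13.4
eef_pos: [0.5356, 0.1402, 0.1954]
ee_rot: [-2.531, 0.001, 0.924]
force: [-2.5, 1.5, 1.9]
width: 0.0094
gripper_force: 55.0
foot mm [70.49  0.72  1.76] F easel [-0.1 -0.3  3.4] tilt [179.8  -0.2   0. ] t 13.4 w 0.009434117646638842
```

```bash
python3 -m handwheel '[{"delta_pos":[-0.036,-0.003,0.019],"dr":[0,0,0]},{"delta_pos":[-0.046,0.0345,-0.082],"dr":[0,0,0]},{"delta_pos":[-0.046,0.0345,-0.082],"dr":[0,0,0]},{"delta_pos":[-0.046,0.0345,-0.082],"dr":[0,0,0]},{"delta_pos":[-0.046,0.0345,-0.082],"dr":[0,0,0]},{"delta_pos":[0,0,0],"dr":[0,0,0]}]'
python3 -c "
from easel import *
card()"
python3 -m handwheel '[{"delta_pos":[-0.046,0.0345,-0.082],"dr":[0,0,0]},{"delta_pos":[-0.046,0.0345,-0.082],"dr":[0,0,0]},{"delta_pos":[0,0,0],"dr":[0,0,0]}]'
python3 -c "
from easel import *
card()"
```

```text
t: 14.0
eef_pos: [0.5287, 0.1444, 0.1853]
ee_rot: [-2.531, 0.001, 0.924]
force: [-1.7, 2.7, -1.1]
width: 0.0097
gripper_force: 55.0
foot mm [57.6  -0.12  2.49] F easel [-2.6  1.1  1.8] tilt [ 1.798e+02 -1.000e-01  0.000e+00] t 14.0 w 0.009728505514919177
t: 14.3
eef_pos: [0.5262, 0.1464, 0.1805]
ee_rot: [-2.531, 0.001, 0.924]
force: [-1.9, 2.4, -1.8]
width: 0.0096
gripper_force: 55.0
foot mm [5.183e+01 1.000e-02 2.440e+00] F easel [-3.2  0.7  1.4] tilt [179.8  -0.2   0. ] t 14.3 w 0.009619635929756785
```

```bash
python3 -m handwheel '[{"delta_pos":[-0.046,0.0345,-0.082],"dr":[0,0,0]},{"delta_pos":[-0.046,0.0345,-0.082],"dr":[0,0,0]},{"delta_pos":[-0.046,0.0345,-0.082],"dr":[0,0,0]},{"delta_pos":[-0.046,0.0345,-0.082],"dr":[0,0,0]},{"delta_pos":[0,0,0],"dr":[0,0,0]}]'
python3 -c "
from easel import *
card()"
python3 -m handwheel '[{"delta_pos":[-0.046,0.0345,-0.082],"dr":[0,0,0]},{"delta_pos":[-0.046,0.0345,-0.082],"dr":[0,0,0]},{"delta_pos":[-0.046,0.0345,-0.082],"dr":[0,0,0]},{"delta_pos":[0,0,0],"dr":[0,0,0]}]'
python3 -c "
from easel import *
card()"
```

```text
t: 14.8
eef_pos: [0.5205, 0.1506, 0.1706]
ee_rot: [-2.531, 0.001, 0.924]
force: [-3.0, 2.3, -1.3]
width: 0.0094
gripper_force: 55.0
foot mm [39.67 -0.04  2.46] F easel [-3.3  0.1  2.4] tilt [ 1.798e+02 -1.000e-01  0.000e+00] t 14.8 w 0.009418108218134248
t: 15.2
eef_pos: [0.5169, 0.1535, 0.1642]
ee_rot: [-2.532, 0.0, 0.924]
force: [-2.4, 1.0, 4.8]
width: 0.0099
gripper_force: 55.0
foot mm [31.8   0.23  2.51] F easel [ 2.5 -0.7  4.8] tilt [ 1.798e+02 -2.000e-01  1.000e-01] t 15.2 w 0.00986093914723634
```

```bash
python3 -m handwheel '[{"delta_pos":[-0.046,0.0345,-0.082],"dr":[0,0,0]},{"delta_pos":[-0.046,0.0345,-0.082],"dr":[0,0,0]},{"delta_pos":[0,0,0],"dr":[0,0,0]}]'
python3 -c "
from easel import *
card()"
python3 -m handwheel '[{"delta_pos":[-0.046,0.0345,-0.082],"dr":[0,0,0]},{"delta_pos":[-0.046,0.0345,-0.082],"dr":[0,0,0]},{"delta_pos":[0,0,0],"dr":[0,0,0]}]'
python3 -c "
from easel import *
card()"
python3 -m handwheel '[{"delta_pos":[-0.046,0.0345,-0.082],"dr":[0,0,0]},{"delta_pos":[-0.046,0.0345,-0.082],"dr":[0,0,0]},{"delta_pos":[0,0,0],"dr":[0,0,0]}]'
python3 -c "
from easel import *
card()"
```

```text
t: 15.5
eef_pos: [0.514, 0.1558, 0.1592]
ee_rot: [-2.532, -0.0, 0.924]
force: [-1.8, 1.5, 4.1]
width: 0.0095
gripper_force: 55.0
foot mm [25.55  0.36  2.64] F easel [2.1 0.1 4.3] tilt [ 1.798e+02 -2.000e-01  1.000e-01] t 15.5 w 0.009477227497669294
t: 15.8
eef_pos: [0.5112, 0.1579, 0.1542]
ee_rot: [-2.532, 0.0, 0.924]
force: [-2.4, 1.7, 4.6]
width: 0.0095
gripper_force: 55.0
foot mm [19.47  0.32  2.67] F easel [ 2.1 -0.1  5.1] tilt [ 1.798e+02 -2.000e-01  1.000e-01] t 15.8 w 0.009494927439593894
t: 16.1
eef_pos: [0.5085, 0.1599, 0.1493]
ee_rot: [-2.532, 0.0, 0.924]
force: [-1.9, 2.6, 3.8]
width: 0.0099
gripper_force: 55.0
foot mm [13.47  0.32  2.7 ] F easel [1.4 1.  4.7] tilt [ 1.798e+02 -2.000e-01  1.000e-01] t 16.1 w 0.009932064175484184
```

```bash
python3 -m handwheel '[{"delta_pos":[-0.046,0.0345,-0.082],"dr":[0,0,0]},{"delta_pos":[-0.046,0.0345,-0.082],"dr":[0,0,0]},{"delta_pos":[0,0,0],"dr":[0,0,0]}]'
python3 -c "
from easel import *
card()"
python3 -m handwheel '[{"delta_pos":[-0.046,0.0345,-0.082],"dr":[0,0,0]},{"delta_pos":[-0.023,0.017,-0.041],"dr":[0,0,0]},{"delta_pos":[0,0,0],"dr":[0,0,0]}]'
python3 -c "
from easel import *
card()"
python3 -m handwheel '[{"delta_pos":[-0.023,0.017,-0.041],"dr":[0,0,0]},{"delta_pos":[-0.023,0.017,-0.041],"dr":[0,0,0]},{"delta_pos":[0,0,0],"dr":[0,0,0]}]'
python3 -c "
from easel import *
card()"
```

```text
t: 16.4
eef_pos: [0.5056, 0.162, 0.1443]
ee_rot: [-2.531, 0.0, 0.924]
force: [-3.5, 3.5, 4.4]
width: 0.0097
gripper_force: 55.0
foot mm [7.33 0.25 2.77] F easel [0.8 0.7 6.6] tilt [ 1.798e+02 -2.000e-01  1.000e-01] t 16.4 w 0.009731203696761502
t: 16.7
eef_pos: [0.5034, 0.1635, 0.1403]
ee_rot: [-2.531, 0.001, 0.924]
force: [-2.7, 3.1, 4.2]
width: 0.0095
gripper_force: 55.0
foot mm [2.51 0.07 2.73] F easel [1.2 0.9 5.7] tilt [179.8  -0.2   0. ] t 16.7 w 0.009497814915065465
t: 17.0
eef_pos: [0.503, 0.1638, 0.1396]
ee_rot: [-2.533, -0.0, 0.925]
force: [-0.3, -0.6, 14.6]
width: 0.0096
gripper_force: 55.0
foot mm [1.65 0.09 2.43] F easel [12.  -0.7  8.3] tilt [179.8  -0.2   0.2] t 17.0 w 0.009604160016119002
```

```bash
python3 -m handwheel '[{"delta_pos":[-0.023,0.017,-0.041],"dr":[0,0,0]},{"delta_pos":[-0.015,0.0115,-0.027],"dr":[0,0,0]},{"delta_pos":[0,0,0],"dr":[0,0,0]}]'
python3 -c "
from easel import *
card()"
```

```text
t: 17.3
eef_pos: [0.5029, 0.1638, 0.1395]
ee_rot: [-2.535, -0.002, 0.926]
force: [-0.2, -5.2, 27.4]
width: 0.0099
gripper_force: 55.0
foot mm [1.53 0.11 2.15] F easel [24.2 -4.3 13.3] tilt [179.9  -0.2   0.4] t 17.3 w 0.009912407634488151
```

```bash
python3 -m handwheel '[{"delta_pos":[0.01,0.0,0.06],"dr":[0,0,0]},{"delta_pos":[0,0,0],"dr":[0,0,0]}]'
python3 -m handwheel '[{"delta_pos":[0,0,0],"dr":[0,0,0]},{"delta_pos":[0,0,0],"dr":[0,0,0]},{"delta_pos":[0,0,0],"dr":[0,0,0]},{"delta_pos":[0,0,0],"dr":[0,0,0]}]' 0
python3 -m handwheel '[{"delta_pos":[0.15,-0.115,0.27],"dr":[0,0,0]},{"delta_pos":[0.3,-0.23,0.54],"dr":[0,0,0]},{"delta_pos":[0.3,-0.23,0.54],"dr":[0,0,0]},{"delta_pos":[0.3,-0.23,0.54],"dr":[0,0,0]},{"delta_pos":[0.3,-0.23,0.54],"dr":[0,0,0]},{"delta_pos":[0,-0.8,0.8],"dr":[0,0,0]},{"delta_pos":[0,-1,0.5],"dr":[0,0,0]},{"delta_pos":[0,-1,0],"dr":[0,0,0]},{"delta_pos":[0,-1,0],"dr":[0,0,0]},{"delta_pos":[0,-1,0],"dr":[0,0,0]}]'
python3 -m handwheel '[{"delta_pos":[0,-1,0],"dr":[0,0,0]},{"delta_pos":[0,-1,0],"dr":[0,0,0]},{"delta_pos":[0,-1,0],"dr":[0,0,0]},{"delta_pos":[0,-1,0],"dr":[0,0,0]},{"delta_pos":[0,-1,0],"dr":[0,0,0]},{"delta_pos":[0,-1,0],"dr":[0,0,0]},{"delta_pos":[0,0,0],"dr":[0,0,0]},{"delta_pos":[0,0,0],"dr":[0,0,0]}]'
python3 - <<'E'
from easel import *
D={'scene':'pics/scene7.png','top':'pics/top7.png'};ims=[]
for n in D:
    cv2.imwrite(D[n],grab_frame(n)[:,:,::-1])
    for q in('card_foot','card_mid','card_grip','easel_deck'): print(n,q,[(np.round(r['location'],1),round(r['conf'],2)) for r in mark_of(n,q)[:1]])
    im=cv2.resize(cv2.imread(D[n]),None,fx=7,fy=7,interpolation=cv2.INTER_CUBIC)
    P=np.array([(0,-.05,.004),(.02,-.05,.004),(.02,-.038,.004),(.04,-.038,.004),(.04,-.05,.004),(.112,-.05,.004),(.112,.05,.004),(.04,.05,.004),(.04,.038,.004),(.02,.038,.004),(.02,.05,.004),(0,.05,.004)])+[.0015,0,.0005]
    for p in proj(n,X[:3]+loop(P)@A.T)*7+3: cv2.circle(im,tuple(int(k) for k in p),0,(0,0,255),1)
    cc=(proj(n,[.48,.18,.085])[0]*7).astype(int);a=im[max(0,cc[1]-300):cc[1]+300,cc[0]-200:cc[0]+200];ims.append(a)
h=min(a.shape[0] for a in ims);cv2.imwrite('pics/fin.png',np.hstack([a[:h] for a in ims]))
print(get_state()['t'],get_state()['eef_pos'])
E
```

```text
t: 17.5
eef_pos: [0.5028, 0.1638, 0.1395]
ee_rot: [-2.535, -0.0, 0.925]
force: [-0.2, -5.0, 15.0]
width: 0.0095
gripper_force: 55.0
t: 17.9
eef_pos: [0.5016, 0.165, 0.1372]
ee_rot: [-2.532, 0.001, 0.924]
force: [0.2, -0.4, -0.6]
width: 0.0361
gripper_force: 0.0
t: 18.9
eef_pos: [0.5422, -0.0115, 0.2503]
ee_rot: [-2.533, 0.001, 0.924]
force: [0.3, 0.4, -0.8]
width: 0.0439
gripper_force: 0.0
t: 19.7
eef_pos: [0.542, -0.1907, 0.2494]
ee_rot: [-2.531, 0.001, 0.922]
force: [0.5, 0.6, -0.2]
width: 0.0439
gripper_force: 0.0
scene card_foot [(array([271.8, 256.4]), 0.56)]
scene card_mid [(array([280.3, 236.9]), 0.59)]
scene card_grip [(array([292. , 215.8]), 0.62)]
scene easel_deck [(array([272.8, 258.2]), 0.65)]
top card_foot [(array([231.2, 236.2]), 0.72)]
top card_mid [(array([231.4, 219.5]), 0.85)]
top card_grip [(array([239. , 202.8]), 0.62)]
top easel_deck [(array([230.3, 233.5]), 0.75)]
20.2 [ 0.54209357 -0.18957757  0.24969666]
```

View pics/fin.png

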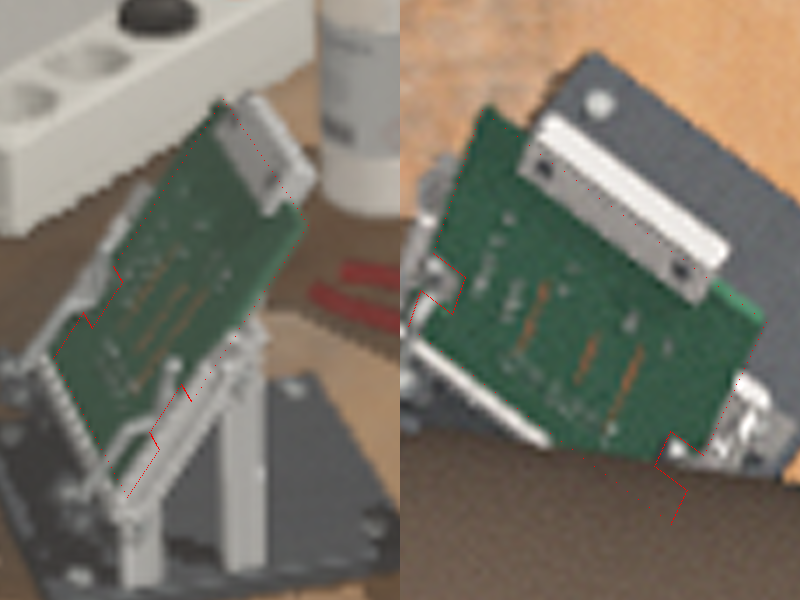

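The picture shows the card solder face up on the easel. Its foot edge is against the stop, (50,360) to (100,470) in the left half and (415,335) to (550,440) in the right. Clip hardware shows in the notches, at about (445,275) and (678,445) in the right half. The firm 24 N stop contact also puts the card home, and the gripper is clear.

```bash
python3 -c "
from station import *
print(job_done())"
```

```text
the job is handed in; nothing more can be done
None
```

The card is on the soldering easel, solder face up, its lower edge against the bottom stop and let go of; the job was handed in at about 20 s, and the last pictures show clip hardware in both notches, though I did not measure the clip angles.

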